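Build up a tongue cutter set on a shaper spindle

TASK

Build up the tongue cutter set on the spindle that stands upright in the setting block: the large cutter goes on first, then the thick spacer, then the small cutter, and the lock collar last, each slipped over the spindle and seated flat on the one below, both cutters hub up as they lie. Turn the collar so that its lock screw faces the same way as the lock screw on the setting block, where the hex key will reach both, and leave the thin spare spacer where it lies.

Things in the scene. Friction and masses are not known exactly. Their poses are not given: they have to be found in the camera images.
- setting_block: Setting block, fixed to the bench: plywood foot 112 x 100 x 12 mm with an aluminium block 76 x 80 x 30 mm on it (top 42 mm above the bench), a steel spindle standing up from it. Origin: centre of the foot's underside, on the spindle's axis; z up; -x points to the side where the block's own lock screw (dark socket-head screw with washer) sticks out; at yaw 0 towards the robot.
- spindle_seat (a point): Seat of the spindle: the centre of the top of the spindle's flange (48 mm wide), on the spindle's axis, 48 mm above the bench; axes as the setting block's. The spindle is 19 mm in diameter and rises 54 mm above this seat, its last 5 mm tapering to 10 mm at the tip.
- large_cutter: Large steel cutter, loose, lying flat with its hub up: a disc 66 mm in diameter and 8 mm thick with six teeth reaching 84 mm across the tips, and on top of it a round hub 40 mm in diameter and 10 mm high to grip (18 mm high in all). Bore 23.5 mm right through. Origin: centre of the underside; z up through the hub.
- thick_spacer: Thick spacer, loose, lying flat: a narrow aluminium ring, 40 mm outside diameter, 10 mm high, bore 23.5 mm. Origin: centre of the underside; z up.
- small_cutter: Small steel cutter, loose, lying flat with its hub up: a disc 49 mm in diameter and 7 mm thick with four teeth reaching 62 mm across the tips, and on top of it a round hub 37 mm in diameter and 10 mm high to grip (17 mm high in all). Bore 23.5 mm right through. Origin: centre of the underside; z up through the hub.
- lock_collar: Lock collar, loose, lying flat: a dark steel ring, 42 mm outside diameter, 13 mm high, bore 23.5 mm, with one lock screw (11 mm head) sticking out radially on its -x side to 33 mm from the axis, 6.5 mm above the underside. Origin: centre of the underside; z up.
- collar_screw (a point): End of the lock collar's screw head, 33 mm from the collar's axis on its -x side, 6.5 mm above its underside.
- thin_spacer: Thin spare spacer, loose, lying flat, not used in this set: a wide, thin aluminium ring, 56 mm outside diameter, 5 mm high, bore 23.5 mm. Origin: centre of the underside; z up.
Mind the look-alikes: they are no part of the job. What is shaped like the lock_collar but purple is not meant. Leave any purple look-alike of the thick_spacer alone.

How it is judged:
By the outcome, as a careful person would: the job done as asked, in the order asked, and still so for the second after the job is handed in, with the robot touching nothing.
It also fails if it takes over 96 s, if anything falls off the work surface, if the arm or the gripper's body presses on something with over 40 N, if the wrist force passes 120 N, or if a joint passes its speed limit or range.

ROBOT

A 7-joint arm with a two-finger parallel gripper is mounted at the origin on the work surface; the furniture and walls round the work are solid. World frame = base frame: x ahead of the robot, y to its left, z up, the work surface at z = 0. Lengths are in m, angles in degrees, forces in N, time in s.
With the tool pointing down it reaches from about 0.4 to 0.875 m from the base axis. Payload 6.5 kg.
Tool frame: the origin (TCP) lies at the very end of the fingers, on their centre line; the grasp point (between the pads) lies 19 mm behind it; z points along the fingers, y is the line along which they close (so a half turn about z gives the same grasp; the last joint's range is limited). The gripper opens to 88 mm and grips with 3 to 60 N. Pads are 18 mm wide; open, the fingers measure 123 mm over their backs; the gripper's body (75 mm by 187 mm) begins 45 mm behind the grasp point.
Start: joints at [-69.97, 30.733, -0.252, 88.115, 0.149, 61.152, -4.079], TCP at [0.263, 0.595, 0.239] pointing down, gripper open.
Joint ranges: [-154.64, 154.64], [-21.42, 123.67], [-72.66, 72.17], [13.99, 137.28], [-74.86, 254.86], [10.95, 109.41], [-158.01, 158.01]. Speed limits (degrees/s): [136.94, 136.94, 180, 180, 180, 180, 180].

INTERFACE

Orientations are given as a 3x3 rotation matrix whose columns are the frame's x, y, z axes.
In Python, from rig import robot gives the robot as it stands.
- The arm moves only by the tool apply_moves, never from a script. Its argument "plan" is a list of rows, each a list of 3 entries, a list of its own where there are three numbers: the shift along the tool's x, y, z in m, then the turn about the tool's z in degrees, then the finger opening in m, from 0 to 0.0881. In form: [[[dx, dy, dz], spin, jaw], ...]. A call has exactly 10 rows; each row is the pose to reach, as a shift and turn from the pose commanded when the call began, along the tool's axes at that moment; what a row does not reach only later rows make up. A row lasts 1/10 s, in which the tool goes at most 50 mm and 8.59 degrees, less where a joint would pass 70% of its speed; a pose out of reach is approached as far as the arm can. A call with a gripper value outside its range is refused whole. The fingers move at their own pace and stop on an object; "force" is the grip in N (left out, the last holds). Time passes only in rows, so rows that repeat a pose let the fingers close, or fill a call up. It gives the time, the measured TCP pose, the force, the opening and the grip force at its end, in the units of the state.
- robot.sense(): the state, without advancing time (a new reading comes with each control period).
- robot.grab_frame(name): name is "side" or "top" or "wrist"; returns a dict with "frame" (420x560x3 uint8, red, green, blue), "K" (3x3 intrinsics, pixels), "R" (3x3) and "t" (3): a world point X has camera coordinates R X + t. Camera axes: x right, y down, z forward; pixel columns grow to the right and rows downward; lengths in m; the calibration is good to about 2 mm. A picture is of the moment at which its call begins. There is no depth.
- robot.hand_in(): hands the job in; it is judged then, once.
The state is a dict: "time": time; "q": joint angles; "joint_vel": joint speeds; "tau": joint torques, N m; "tool_pos": TCP position; "ee_rot": TCP orientation; "ft_force": force on the tool from outside, world axes, zero at the start; "ft_torque": the same for the moment, N m; "gripper_width": finger opening in m; "grasp_force": force on a finger pad.
Only numpy, scipy, OpenCV 4.12 (cv2) and the standard library are available. Lean on these libraries where they do the work, as an engineer would, in place of code of your own. Each camera call takes 0.05 s, during which the arm holds its last target. There are 200 camera calls.

## Working session

There is one attempt and no reset: what is moved stays moved. The work goes in short steps, Python scripts to look and compute and a tool call to move; the robot and the scene stay as the last step left them, time stands still between calls to the robot, and variables do not carry over. Pictures are saved under pics/ and viewed, at most 18 in all, crops included, and the job is handed in when it is done.

Besides the shell and the picture viewer there is one more tool, called after "Emit:" as name(argument=value, ...), one argument or row to a line, values as JSON. apply_moves: Moves the arm, as the interface text tells. Its arguments: {"type":"object","properties":{"plan":{"type":"array","items":{"type":"array"}},"force":{"type":"number"}},"required":["plan"]}

```bash
mkdir -p pics
cat > h.py <<'E'
from rig import robot
import cv2, numpy as np
def grab(n,f=None):
    d=robot.grab_frame(n)
    if f: cv2.imwrite('pics/'+f,cv2.cvtColor(d['frame'],cv2.COLOR_RGB2BGR))
    return d
def ray(d,uv,z):
    R=np.array(d['R']);t=np.array(d['t']).ravel();c=-R.T@t
    v=R.T@np.linalg.inv(np.array(d['K']))@np.array([uv[0],uv[1],1.])
    return c+v*(z-c[2])/v[2]
def proj(d,X):
    p=np.array(d['K'])@(np.array(d['R'])@np.array(X)+np.array(d['t']).ravel());return p[:2]/p[2]
E
python3 - <<'E'
from h import *
for n in ['top','side','wrist']:
    d=grab(n,n+'0.png');print(n,-np.array(d['R']).T@np.array(d['t']).ravel(),np.array(d['K'])[0,0])
s=robot.sense();print(s['time'],s['tool_pos'],s['ee_rot'],s['ft_force'],s['gripper_width'])
E
```

```text
top [0.40285912 0.02796829 0.90318557] 387.1395944191875
side [ 0.45961648 -1.11772239  0.70328053] 531.3957448288511
wrist [0.20038912 0.62084184 0.38541775] 338.1963702528254
0.15 [0.26238557 0.59419312 0.2380392 ] [[-9.14815787e-01  4.03871139e-01 -4.23221086e-04]
 [ 4.03871344e-01  9.14814942e-01 -1.24882452e-03]
 [-1.17195210e-04 -1.31337126e-03 -9.99999131e-01]] [ 1.12263632  0.10465174 -0.23520298] 0.08826314351043771
```

View pics/top0.png

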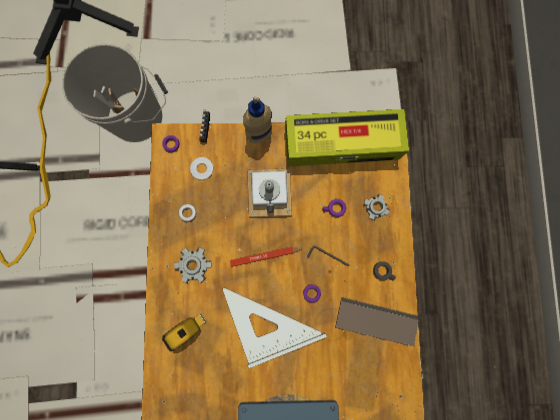

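View pics/side0.png

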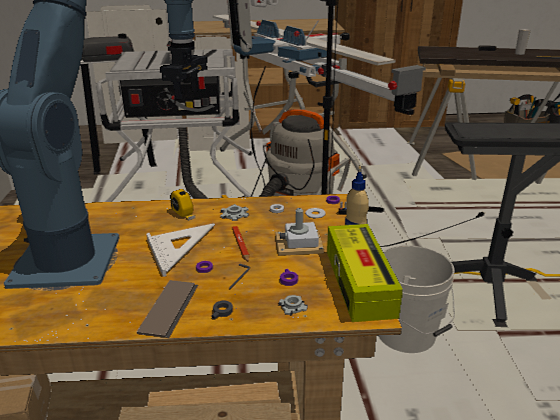

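Top view: large cutter (193,265), thick spacer (187,212), small cutter (376,207), dark collar (384,271) with its screw to the left/right to be checked, block (269,190), thin spacer (201,168). Three purple decoys are at (171,144), (335,208) and (312,294).

Run:
```python
from h import *
d=grab('top')
print(np.round(d['R'],3),proj(d,[0,0,0]),proj(d,[.263,.595,.239]))
for n,uv,z in [('large',(193,265),.018),('thick',(187,212.5),.01),('small',(376,207),.017),('collar',(384,271),.013),('tip',(269,184),.102),('thin',(201,168),.005)]:
    print(n,np.round(ray(d,uv,z),4))
im=cv2.cvtColor(d['frame'],cv2.COLOR_RGB2BGR)
tiles=[cv2.resize(im[v-30:v+30,u-30:u+30],(260,260),interpolation=cv2.INTER_CUBIC) for u,v in [(193,265),(187,212),(201,168),(376,207),(384,271),(269,190)]]
cv2.imwrite('pics/t1.png',np.vstack([np.hstack(tiles[:3]),np.hstack(tiles[3:])]))
```

```text
[[-0.015 -1.     0.02 ]
 [-0.989  0.012 -0.146]
 [ 0.146 -0.022 -0.989]] [288.0195065  454.60915587] [-77.98686122 359.13292024]
large [0.4079 0.2076 0.018 ]
thick [0.5287 0.2252 0.01  ]
small [ 0.5352 -0.2139  0.017 ]
collar [ 0.3878 -0.2257  0.013 ]
tip [0.5743 0.0339 0.102 ]
thin [0.6356 0.1954 0.005 ]
```

View pics/t1.png

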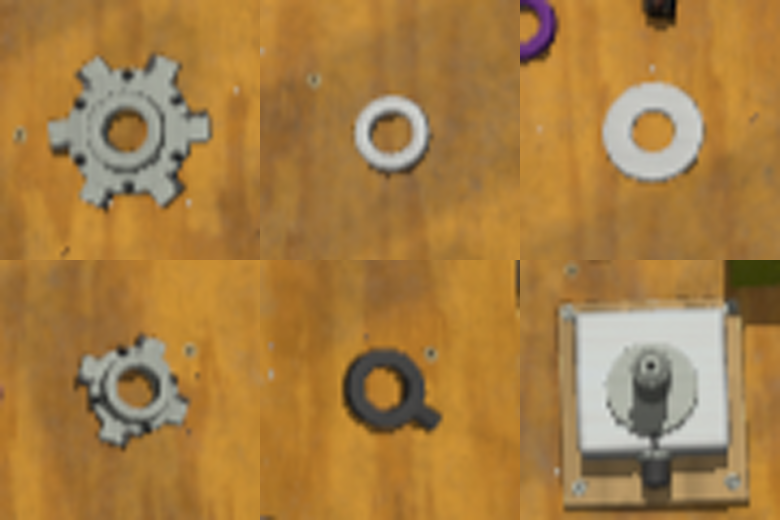

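View pics/wrist0.png

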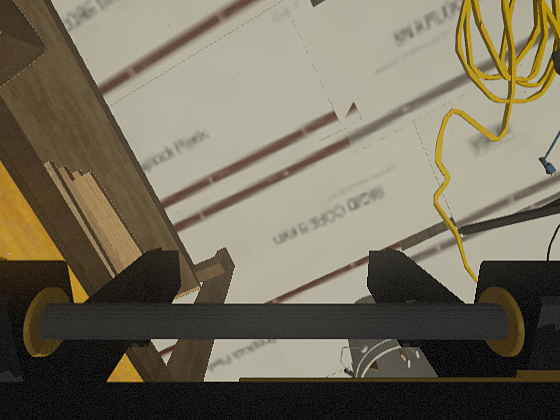

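The crops confirm the centres. The collar screw points down-right, about world yaw -121°, and the block screw points towards the robot. Next I move over the large cutter and turn the tool's x towards world +x.

Emit:
apply_moves(
  plan=[
    [[-0.03,-0.03,0],8,0.085],
    [[-0.06,-0.06,0],16,0.085],
    [[-0.09,-0.09,0],24,0.085],
    [[-0.12,-0.12,0],32,0.085],
    [[-0.15,-0.15,0],40,0.085],
    [[-0.18,-0.18,0],48,0.085],
    [[-0.21,-0.21,0],56,0.085],
    [[-0.24,-0.24,0],64,0.085],
    [[-0.27,-0.27,0],72,0.085],
    [[-0.29,-0.294,0],80,0.085],
  ],
  force=30,
)

```text
time: 1.2
tool_pos: [0.4099, 0.2058, 0.2389]
ee_rot: [[0.247, 0.969, 0.0], [0.969, -0.247, -0.0], [-0.0, 0.0, -1.0]]
ft_force: [0.0, -0.1, 0.8]
gripper_width: 0.085
grasp_force: 0.0
```

Emit:
apply_moves(
  plan=[
    [[0,0,0],8,0.085],
    [[0,0,0],16,0.085],
    [[0,0,0],24,0.085],
    [[0,0,0],32,0.085],
    [[0,0,0],40,0.085],
    [[0,0,0],48,0.085],
    [[0,0,0],56,0.085],
    [[0,0,0],64,0.085],
    [[0,0,0],72,0.085],
    [[0,0,0],76.2,0.085],
  ],
)

```text
time: 2.2
tool_pos: [0.409, 0.2086, 0.2387]
ee_rot: [[1.0, -0.005, -0.0], [-0.005, -1.0, -0.0], [-0.0, 0.0, -1.0]]
ft_force: [0.0, -0.5, -1.0]
gripper_width: 0.0848
grasp_force: 0.0
```

Run:
```python
from h import *
s=robot.sense();print(s['time'],np.round(s['q'],1),np.round(s['tool_pos'],4),np.round(s['ee_rot'],3),s['ft_force'])
d=grab('wrist','w1.png');print(-np.array(d['R']).T@np.array(d['t']).ravel(),proj(d,s['tool_pos']),proj(d,[.408,.2076,.018]),np.round(d['R'],3))
```

```text
2.2 [ -63.6   13.5   36.   117.5  -10.    51.9 -112.4] [0.409  0.2086 0.2387] [[ 1.    -0.005 -0.   ]
 [-0.005 -1.    -0.   ]
 [-0.     0.    -1.   ]] [ 0.04308654 -0.5481328  -0.9936416 ]
[0.47469669 0.20777014 0.38616971] [272.62949175 264.52755441] [274.07037607 182.85859622] [[-0.005 -1.    -0.001]
 [-0.965  0.005  0.262]
 [-0.262  0.002 -0.965]]
```

View pics/w1.png

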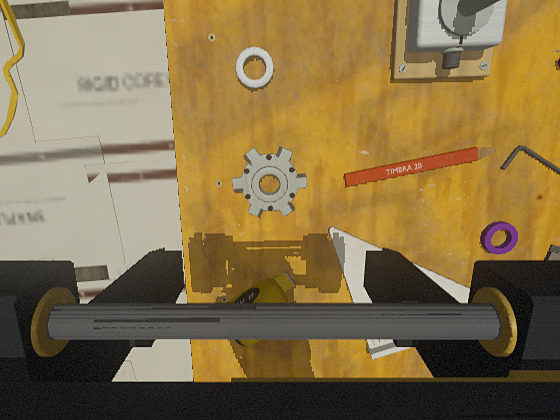

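The wrist view shows the large cutter's bore at (269,184), the thick spacer at (255,68), and the block upper right with its screw at (451,58). I'll add a blob helper.

```bash
cat >> h.py <<'E'
def blob(d,X,z,r=45,kind='grey',ring=True):
    """grey blob nearest the projection of X: outer-contour centre and bore centre cast onto z"""
    hsv=cv2.cvtColor(d['frame'],cv2.COLOR_RGB2HSV)
    m=((hsv[...,1]<70)&(hsv[...,2]>(25 if kind=='dark' else 90))).astype(np.uint8) if kind=='grey' else ((hsv[...,1]<110)&(hsv[...,2]<110)).astype(np.uint8)
    u,v=proj(d,X).astype(int)
    w=np.zeros_like(m);w[max(v-r,0):v+r,max(u-r,0):u+r]=1;m*=w
    cs,h=cv2.findContours(m,cv2.RETR_CCOMP,cv2.CHAIN_APPROX_NONE)
    i=max((i for i in range(len(cs)) if h[0][i][3]<0),key=lambda i:cv2.contourArea(cs[i]))
    c=cv2.moments(cv2.convexHull(cs[i]));o=(c['m10']/c['m00'],c['m01']/c['m00'])
    hs=[k for k in range(len(cs)) if h[0][k][3]==i]
    b=None
    if hs:
        k=max(hs,key=lambda k:cv2.contourArea(cs[k]));c=cv2.moments(cs[k])
        if c['m00']: b=(c['m10']/c['m00'],c['m01']/c['m00'])
    print('area',cv2.contourArea(cs[i]),'outer',np.round(o,1),np.round(ray(d,o,z),4),'bore',b and (np.round(b,1),np.round(ray(d,b,z),4)))
    return cs[i]
E
python3 - <<'E'
from h import *
d=grab('wrist');t=grab('top')
for X,z,r in [((.408,.2076,.008),.006,50),((.5287,.2252,.01),.006,30)]:
    blob(d,X,z,r);blob(t,X,z,r//2+5)
for X,z in [((.5352,-.2139,.008),.006)]: blob(t,X,z,25)
blob(t,(.3878,-.2257,.01),.0065,25,'dark')
# block: large-bright top face z=.042
hsv=cv2.cvtColor(t['frame'],cv2.COLOR_RGB2HSV)
m=((hsv[...,1]<60)&(hsv[...,2]>200)).astype(np.uint8);m[:160]=0;m[225:]=0;m[:,:240]=0;m[:,305:]=0
c=max(cv2.findContours(m,0,1)[0],key=cv2.contourArea);bx=cv2.boxPoints(cv2.minAreaRect(c))
P=np.array([ray(t,p,.042) for p in bx]);print(cv2.minAreaRect(c),np.round(P,4),P.mean(0))
print('tip',ray(t,(269.7,183.8),.102),'screw',ray(t,(270.2,207),.03))
E
```

```text
area 2956.0 outer [269.2 181.6] [0.4073 0.2131 0.006 ] bore (array([269.1, 183.2]), array([0.4055, 0.2132, 0.006 ]))
area 95.0 outer [180.4 264.9] [0.4086 0.2387 0.006 ] bore None
area 1179.0 outer [254.  67.] [0.5283 0.2278 0.006 ] bore (array([254. ,  67.3]), array([0.5281, 0.2278, 0.006 ]))
area 213.5 outer [187.  212.4] [0.5296 0.226  0.006 ] bore (array([186.9, 212.2]), array([0.5299, 0.2264, 0.006 ]))
area 323.0 outer [375.9 206.8] [ 0.5373 -0.2168  0.006 ] bore (array([377.3, 205.9]), array([ 0.5394, -0.2201,  0.006 ]))
area 250.5 outer [383.6 271.1] [ 0.3876 -0.2267  0.0065] bore (array([382.3, 270.1]), array([ 0.3899, -0.2238,  0.0065]))
((269.5, 186.5), (31.0, 33.0), 90.0) [[ 0.6178  0.0704  0.042 ]
 [ 0.617  -0.0048  0.042 ]
 [ 0.5453 -0.0036  0.042 ]
 [ 0.5462  0.0707  0.042 ]] [0.58158562 0.0331876  0.042     ]
tip [0.57474218 0.03237067 0.102     ] screw [0.53617486 0.03222158 0.03      ]
```

Emit:
apply_moves(
  plan=[
    [[-0.002,-0.002,0.03],0,0.085],
    [[-0.002,-0.003,0.07],0,0.085],
    [[-0.002,-0.003,0.11],0,0.085],
    [[-0.002,-0.003,0.15],0,0.085],
    [[-0.002,-0.003,0.16],0,0.085],
    [[-0.002,-0.003,0.16],0,0.085],
    [[-0.002,-0.003,0.16],0,0.085],
    [[-0.002,-0.003,0.16],0,0.085],
    [[-0.002,-0.003,0.16],0,0.085],
    [[-0.002,-0.003,0.16],0,0.085],
  ],
)

```text
time: 3.35
tool_pos: [0.4076, 0.212, 0.0796]
ee_rot: [[1.0, 0.0, 0.001], [0.0, -1.0, 0.001], [0.001, -0.001, -1.0]]
ft_force: [-0.1, 0.0, 0.0]
gripper_width: 0.0851
grasp_force: 0.0
```

Run:
```python
from h import *
d=grab('wrist','w2.png');s=robot.sense();print(s['tool_pos'],s['ft_force'])
blob(d,(.407,.212,.008),.007,75)
print(proj(d,(.407,.212,.008)), proj(d,s['tool_pos']))
```

```text
[0.40745093 0.21194976 0.07941625] [ 0.03851722  0.44541574 -0.14321685]
area 8313.5 outer [271.5 219.2] [0.4086 0.2131 0.007 ] bore (array([271.2, 223.3]), array([0.4057, 0.2134, 0.007 ]))
[273.18866807 221.87394847] [272.91157576 264.61872663]
```

View pics/w2.png

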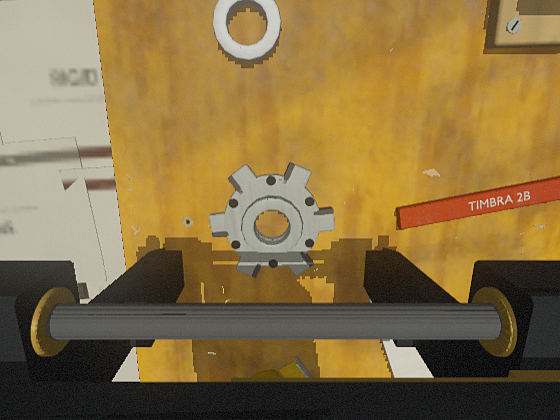

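The cutter lies centred between the fingers, with its hub at (271,225). Descend and grip.

Emit:
apply_moves(
  plan=[
    [[0,-0.001,0.03],0,0.085],
    [[0,-0.001,0.055],0,0.085],
    [[0,-0.001,0.066],0,0.085],
    [[0,-0.001,0.0685],0,0.085],
    [[0,-0.001,0.0685],0,0.06],
    [[0,-0.001,0.0685],0,0.036],
    [[0,-0.001,0.0685],0,0.036],
    [[0,-0.001,0.0685],0,0.036],
    [[0,-0.001,0.0685],0,0.036],
    [[0,-0.001,0.0685],0,0.036],
  ],
  force=30,
)

```text
time: 4.4
tool_pos: [0.4072, 0.2128, 0.0104]
ee_rot: [[1.0, -0.0, 0.0], [-0.0, -1.0, 0.0], [0.0, -0.0, -1.0]]
ft_force: [-0.9, -1.2, 1.0]
gripper_width: 0.039
grasp_force: 14.4
```

Emit:
apply_moves(
  plan=[
    [[0,0,0],0,0.034],
    [[0,0,-0.03],0,0.034],
    [[0,0,-0.07],0,0.034],
    [[0,0,-0.11],0,0.034],
    [[0,0,-0.14],0,0.034],
    [[0.02,0.02,-0.15],0,0.034],
    [[0.045,0.045,-0.15],0,0.034],
    [[0.07,0.07,-0.15],0,0.034],
    [[0.09,0.09,-0.15],0,0.034],
    [[0.1,0.1,-0.15],0,0.034],
  ],
)

```text
time: 5.4
tool_pos: [0.5081, 0.11, 0.16]
ee_rot: [[1.0, -0.003, 0.0], [-0.003, -1.0, -0.001], [0.0, 0.001, -1.0]]
ft_force: [-0.8, 0.5, -3.7]
gripper_width: 0.0384
grasp_force: 30.0
```

Run:
```python
from h import *
d=grab('wrist','w3.png');s=robot.sense();print(s['tool_pos'],s['ft_force'],s['gripper_width'],s['grasp_force'])
print(proj(d,(.575,.0325,.102)),proj(d,(.575,.0325,.048)), proj(d,s['tool_pos']))
```

```text
[0.50896917 0.10910083 0.16017741] [ 2.00075538 -1.75489407 -2.26778409] 0.038279809220256575 29.998524142429233
[404.72015624 117.64294678] [377.31505685 118.19291952] [274.57309146 262.91979486]
```

View pics/w3.png

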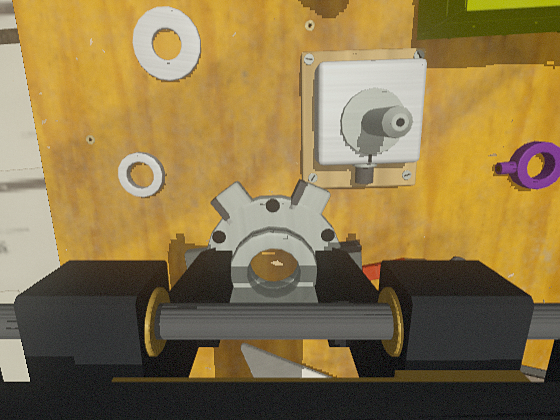

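The cutter is held with its bore rim around (273,265). The spindle tip is at (401,121), and its flange spans cols 341-402, rows 88-152. The block screw is at (365,173).

Run:
```python
from h import *
d=grab('wrist');s=robot.sense();p=s['tool_pos']
print('tip',ray(d,(401.5,121),.102),'tcp@rim',proj(d,p+[0,0,.0076]),'rim px->',ray(d,(273.5,265),p[2]+.0076)-p,p)
f=cv2.cvtColor(d['frame'],cv2.COLOR_RGB2BGR)
a=cv2.resize(f[80:200,300:430],None,fx=4,fy=4,interpolation=2)[:,:,:]
b=cv2.resize(f[185:305,205:345],None,fx=2,fy=4,interpolation=2)
cv2.imwrite('pics/c3.png',np.hstack([a,b]))
# foot corner screws / top face rectangle
hsv=cv2.cvtColor(d['frame'],cv2.COLOR_RGB2HSV);m=((hsv[...,1]<60)&(hsv[...,2]>150)).astype(np.uint8);m[:55]=0;m[175:]=0;m[:,:305]=0;m[:,424:]=0
c=max(cv2.findContours(m,0,1)[0],key=cv2.contourArea);r=cv2.minAreaRect(c);P=np.array([ray(d,q,.042) for q in cv2.boxPoints(r)]);print(r,np.round(P,4),P.mean(0))
```

```text
tip [0.57400197 0.03310754 0.102     ] tcp@rim [268.78479725 274.21577521] rim px-> [ 0.00449375 -0.0021501   0.0076    ] [0.50752282 0.11086442 0.15992012]
((370.2988586425781, 110.00523376464844), (107.75586700439453, 107.91165161132812), 88.51213073730469) [[ 0.6186  0.078   0.042 ]
 [ 0.6201 -0.      0.042 ]
 [ 0.5424 -0.0108  0.042 ]
 [ 0.5406  0.0737  0.042 ]] [0.58040994 0.03522015 0.042     ]
```

View pics/c3.png

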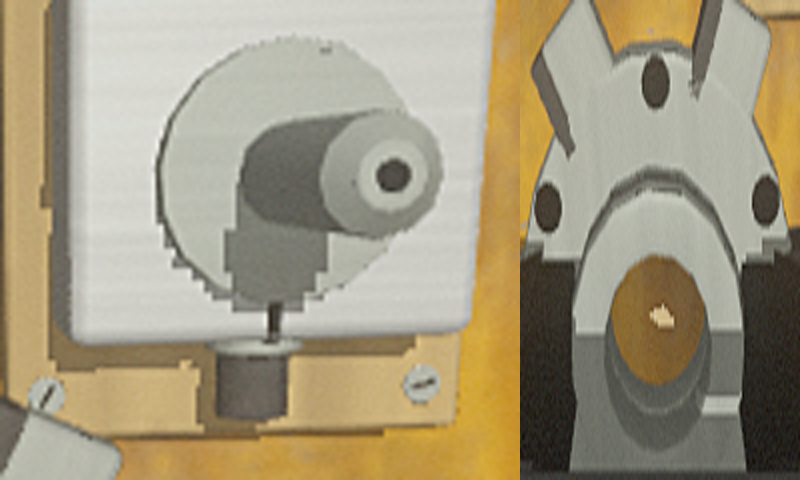

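Refined pixels: tip centre (398.2,123.7), flange centre about (371.5,122.8), held bore rim centre (274,273), so the cutter is centred on the TCP. I'll average out the pose noise.

Run:
```python
from h import *
for i in range(6):
    s=robot.sense();d=grab('wrist')
    print(np.round(s['tool_pos'],4),np.round(ray(d,(398.2,123.7),.102),4),np.round(ray(d,(371.5,122.8),.048),4),np.round(ray(d,(274,273),.1676),4))
```

```text
[0.5075 0.1109 0.1599] [0.571  0.0369 0.102 ] [0.5712 0.0375 0.048 ] [0.5068 0.1103 0.1676]
[0.5064 0.1125 0.1597] [0.5699 0.0388 0.102 ] [0.57   0.0394 0.048 ] [0.5058 0.1118 0.1676]
[0.5058 0.1134 0.1597] [0.5694 0.04   0.102 ] [0.5694 0.0406 0.048 ] [0.5052 0.1128 0.1676]
[0.5056 0.1139 0.1597] [0.5693 0.0405 0.102 ] [0.5694 0.0411 0.048 ] [0.505  0.1133 0.1676]
[0.5057 0.1141 0.1598] [0.5695 0.0407 0.102 ] [0.5695 0.0413 0.048 ] [0.5051 0.1135 0.1676]
[0.5059 0.114  0.1599] [0.5697 0.0406 0.102 ] [0.5697 0.0412 0.048 ] [0.5052 0.1134 0.1676]
```

Emit:
apply_moves(
  plan=[
    [[0.015,0.02,0],0,0.034],
    [[0.03,0.04,0],0,0.034],
    [[0.045,0.055,0],0,0.034],
    [[0.057,0.068,0],0,0.034],
    [[0.064,0.076,0],0,0.034],
    [[0.067,0.0795,0],0,0.034],
    [[0.067,0.0795,0],0,0.034],
    [[0.067,0.0795,0],0,0.034],
    [[0.067,0.0795,0],0,0.034],
    [[0.067,0.0795,0],0,0.034],
  ],
)

```text
time: 6.8
tool_pos: [0.5737, 0.0337, 0.1602]
ee_rot: [[1.0, 0.001, -0.0], [0.001, -1.0, 0.0], [-0.0, -0.0, -1.0]]
ft_force: [0.3, 0.7, -3.5]
gripper_width: 0.0384
grasp_force: 30.0
```

Run:
```python
from h import *
for i in range(2):
    s=robot.sense();d=grab('wrist','w4.png');p=s['tool_pos'];print(s['time'],np.round(p,4),s['ft_force'])
f=cv2.cvtColor(d['frame'],cv2.COLOR_RGB2BGR)
cv2.imwrite('pics/c4.png',cv2.resize(f[210:310,204:344],None,fx=5,fy=5,interpolation=2))
print('tcp@tip',proj(d,[p[0],p[1],.102]),proj(d,[.573,.0345,.102]),proj(d,p+[0,0,.0076]))
```

```text
6.8 [0.5737 0.0337 0.1602] [ 0.27870144  0.72184705 -3.51075966]
6.85 [0.5738 0.0335 0.1602] [ 0.86580478  0.4738296  -3.72107951]
tcp@tip [272.93671119 226.92974955] [271.44516534 228.08503213] [272.60663879 271.4977552 ]
```

View pics/c4.png

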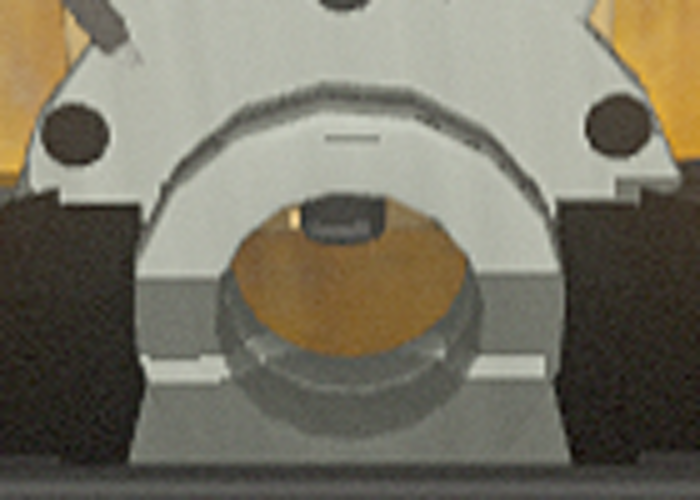

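The block screw shows through the bore at (273,254), in line with the bore centre at column 274. Descend.

Emit:
apply_moves(
  plan=[
    [[-0.0005,0,0.015],0,0.034],
    [[-0.0005,0,0.03],0,0.034],
    [[-0.0005,0,0.04],0,0.034],
    [[-0.0005,0,0.046],0,0.034],
    [[-0.0005,0,0.05],0,0.034],
    [[-0.0005,0,0.054],0,0.034],
    [[-0.0005,0,0.058],0,0.034],
    [[-0.0005,0,0.062],0,0.034],
    [[-0.0005,0,0.066],0,0.034],
    [[-0.0005,0,0.07],0,0.034],
  ],
)

```text
time: 7.9
tool_pos: [0.5737, 0.0335, 0.0901]
ee_rot: [[1.0, 0.0, 0.0], [0.0, -1.0, 0.001], [0.0, -0.001, -1.0]]
ft_force: [-1.2, 2.9, -2.4]
gripper_width: 0.0383
grasp_force: 30.0
```

Emit:
apply_moves(
  plan=[
    [[0,0,0.005],0,0.034],
    [[0,0,0.01],0,0.034],
    [[0,0,0.015],0,0.034],
    [[0,0,0.02],0,0.034],
    [[0,0,0.025],0,0.034],
    [[0,0,0.028],0,0.034],
    [[0,0,0.03],0,0.034],
    [[0,0,0.031],0,0.034],
    [[0,0,0.031],0,0.034],
    [[0,0,0.031],0,0.034],
  ],
)

```text
time: 8.9
tool_pos: [0.5734, 0.033, 0.0591]
ee_rot: [[1.0, -0.0, -0.0], [-0.0, -1.0, -0.0], [-0.0, 0.0, -1.0]]
ft_force: [-0.3, 4.0, -4.4]
gripper_width: 0.0382
grasp_force: 30.0
```

Emit:
apply_moves(
  plan=[
    [[0,0,0],0,0.07],
    [[0,0,0],0,0.07],
    [[0,0,0],0,0.07],
    [[0,0,-0.02],0,0.07],
    [[0,0,-0.05],0,0.07],
    [[0,0,-0.08],0,0.07],
    [[-0.01,-0.04,-0.09],0,0.07],
    [[-0.02,-0.085,-0.09],0,0.07],
    [[-0.03,-0.13,-0.085],0,0.07],
    [[-0.04,-0.165,-0.07],0,0.07],
  ],
)

```text
time: 9.9
tool_pos: [0.5343, 0.2009, 0.1306]
ee_rot: [[1.0, 0.001, 0.003], [0.001, -1.0, 0.002], [0.003, -0.002, -1.0]]
ft_force: [0.8, 0.3, -0.6]
gripper_width: 0.0697
grasp_force: 0.0
```

Emit:
apply_moves(
  plan=[
    [[-0.005,-0.015,0.03],0,0.07],
    [[-0.005,-0.028,0.05],0,0.07],
    [[-0.005,-0.029,0.05],0,0.07],
    [[-0.005,-0.029,0.05],0,0.07],
    [[-0.005,-0.029,0.05],0,0.07],
    [[-0.005,-0.029,0.05],0,0.07],
    [[-0.005,-0.029,0.05],0,0.07],
    [[-0.005,-0.029,0.05],0,0.07],
    [[-0.005,-0.029,0.05],0,0.07],
    [[-0.005,-0.029,0.05],0,0.07],
  ],
)

```text
time: 10.9
tool_pos: [0.5286, 0.2269, 0.0793]
ee_rot: [[1.0, -0.0, 0.0], [-0.0, -1.0, 0.0], [0.0, -0.0, -1.0]]
ft_force: [0.2, 0.5, 0.2]
gripper_width: 0.0696
grasp_force: 0.0
```

Run:
```python
from h import *
s=robot.sense();d=grab('wrist','w5.png');p=s['tool_pos'];print(s['time'],np.round(p,4),s['ft_force'])
blob(d,(.5283,.2275,.01),.01,60)
grab('side','s5.png')
t=cv2.imread('pics/s5.png');cv2.imwrite('pics/c5.png',np.vstack([cv2.resize(t[190:270,260:340],None,fx=5,fy=5)[:240],]))
w=cv2.imread('pics/w5.png');a=cv2.resize(t[195:265,265:335],(300,300),interpolation=2);b=cv2.resize(w[150:300],(480,300*150//160));b=cv2.copyMakeBorder(b,0,300-b.shape[0],0,0,0)
cv2.imwrite('pics/c5.png',np.hstack([a,b]))
```

```text
10.9 [0.5286 0.2269 0.0793] [0.20187736 0.47686331 0.17029783]
area 2609.5 outer [272.2 221.8] [0.5287 0.2275 0.01  ] bore (array([272.3, 221.5]), array([0.529 , 0.2274, 0.01  ]))
```

View pics/c5.png

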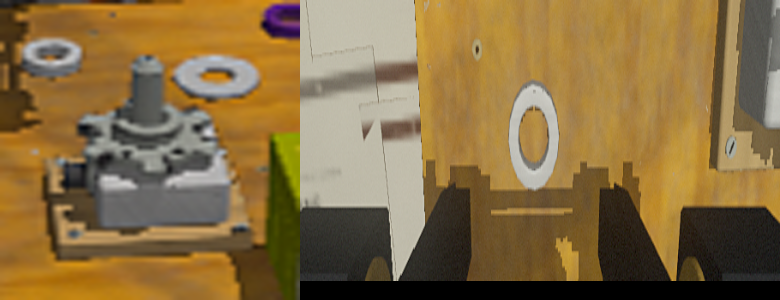

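The large cutter sits flat on the spindle, and the thick spacer is centred under the gripper. Grip the spacer.

Emit:
apply_moves(
  plan=[
    [[0,-0.0005,0.03],0,0.07],
    [[0,-0.0005,0.06],0,0.07],
    [[0,-0.0005,0.073],0,0.07],
    [[0,-0.0005,0.0765],0,0.07],
    [[0,-0.0005,0.0765],0,0.055],
    [[0,-0.0005,0.0765],0,0.034],
    [[0,-0.0005,0.0765],0,0.034],
    [[0,-0.0005,0.0765],0,0.034],
    [[0,-0.0005,0.0765],0,0.034],
    [[0,-0.0005,0.0765],0,0.034],
  ],
  force=25,
)

```text
time: 12.0
tool_pos: [0.5292, 0.2278, 0.0035]
ee_rot: [[1.0, -0.0, 0.001], [-0.0, -1.0, 0.001], [0.001, -0.001, -1.0]]
ft_force: [-0.7, 0.2, 6.3]
gripper_width: 0.0391
grasp_force: 25.0
```

Emit:
apply_moves(
  plan=[
    [[0,0,-0.02],0,0.034],
    [[0,0,-0.06],0,0.034],
    [[0,0,-0.1],0,0.034],
    [[0,0.01,-0.14],0,0.034],
    [[0.01,0.03,-0.15],0,0.034],
    [[0.02,0.065,-0.15],0,0.034],
    [[0.03,0.1,-0.15],0,0.034],
    [[0.04,0.135,-0.15],0,0.034],
    [[0.044,0.165,-0.15],0,0.034],
    [[0.044,0.182,-0.15],0,0.034],
  ],
)

```text
time: 13.0
tool_pos: [0.5727, 0.0422, 0.1529]
ee_rot: [[1.0, -0.004, 0.0], [-0.004, -1.0, -0.001], [0.0, 0.001, -1.0]]
ft_force: [-0.3, 0.4, -0.3]
gripper_width: 0.0389
grasp_force: 25.0
```

Emit:
apply_moves(
  plan=[
    [[0,0.007,0],0,0.034],
    [[0,0.0105,0],0,0.034],
    [[0,0.0105,0],0,0.034],
    [[0,0.0105,0],0,0.034],
    [[0,0.0105,0],0,0.034],
    [[0,0.0105,0],0,0.034],
    [[0,0.0105,0],0,0.034],
    [[0,0.0105,0],0,0.034],
    [[0,0.0105,0],0,0.034],
    [[0,0.0105,0],0,0.034],
  ],
)

```text
time: 14.0
tool_pos: [0.5725, 0.0349, 0.1527]
ee_rot: [[1.0, -0.0, 0.0], [-0.0, -1.0, -0.0], [0.0, 0.0, -1.0]]
ft_force: [-0.2, 0.8, -1.2]
gripper_width: 0.0388
grasp_force: 25.0
```

Run:
```python
from h import *
s=robot.sense();d=grab('wrist','w6.png');p=s['tool_pos'];print(s['time'],np.round(p,4),s['ft_force'],s['grasp_force'])
f=cv2.cvtColor(d['frame'],cv2.COLOR_RGB2BGR)
cv2.imwrite('pics/c6.png',cv2.resize(f[180:310,194:354],None,fx=4,fy=4,interpolation=2))
print('tip expected',proj(d,[.5728,.0352,.102]),'seatcentre',proj(d,[.5728,.0352,.066]),'rim',proj(d,p+[0,0,.0065]))
```

```text
14.0 [0.5725 0.0349 0.1527] [-0.16603767  0.8131604  -1.18002627] 24.999837577342987
tip expected [272.49674521 230.23909227] seatcentre [272.65825444 214.51846502] rim [272.67374148 270.43548247]
```

View pics/c6.png

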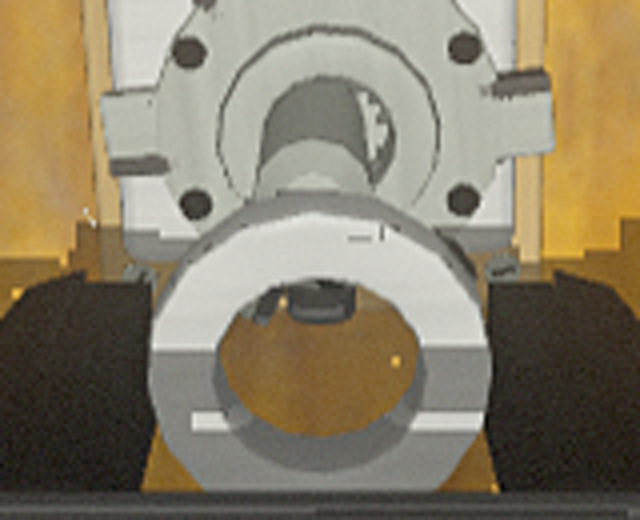

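The spindle (col 273) lines up with the held bore (col 274). Lower the spacer.

Emit:
apply_moves(
  plan=[
    [[0,-0.0005,0.015],0,0.034],
    [[0,-0.0005,0.032],0,0.034],
    [[0,-0.0005,0.044],0,0.034],
    [[0,-0.0005,0.05],0,0.034],
    [[0,-0.0005,0.056],0,0.034],
    [[0,-0.0005,0.064],0,0.034],
    [[0,-0.0005,0.072],0,0.034],
    [[0,-0.0005,0.079],0,0.034],
    [[0,-0.0005,0.0825],0,0.034],
    [[0,-0.0005,0.0825],0,0.034],
  ],
)

```text
time: 15.05
tool_pos: [0.5725, 0.0354, 0.0699]
ee_rot: [[1.0, -0.0, -0.0], [-0.0, -1.0, -0.0], [-0.0, 0.0, -1.0]]
ft_force: [-0.5, 0.3, -0.7]
gripper_width: 0.0386
grasp_force: 25.0
```

Emit:
apply_moves(
  plan=[
    [[0,0,0],0,0.07],
    [[0,0,0],0,0.07],
    [[0,0,0],0,0.07],
    [[0,0,-0.03],0,0.07],
    [[0,0,-0.065],0,0.07],
    [[0,0.02,-0.09],0,0.07],
    [[-0.01,0.06,-0.09],0,0.07],
    [[-0.02,0.1,-0.09],0,0.07],
    [[-0.03,0.145,-0.09],0,0.07],
    [[-0.036,0.19,-0.08],0,0.07],
  ],
)

```text
time: 16.05
tool_pos: [0.5367, -0.1562, 0.1514]
ee_rot: [[1.0, 0.0, 0.003], [0.0, -1.0, -0.0], [0.003, 0.0, -1.0]]
ft_force: [0.4, -1.0, -1.0]
gripper_width: 0.0698
grasp_force: 0.0
```

Emit:
apply_moves(
  plan=[
    [[0,0.03,0.02],0,0.075],
    [[0,0.055,0.05],0,0.075],
    [[0,0.06,0.068],0,0.075],
    [[0,0.06,0.07],0,0.075],
    [[0,0.06,0.07],0,0.075],
    [[0,0.06,0.07],0,0.075],
    [[0,0.06,0.07],0,0.075],
    [[0,0.06,0.07],0,0.075],
    [[0,0.06,0.07],0,0.075],
    [[0,0.06,0.07],0,0.075],
  ],
)

```text
time: 17.05
tool_pos: [0.5366, -0.2144, 0.0805]
ee_rot: [[1.0, -0.0, 0.0], [-0.0, -1.0, -0.0], [0.0, 0.0, -1.0]]
ft_force: [0.6, -0.4, -0.5]
gripper_width: 0.0746
grasp_force: 0.0
```

Run:
```python
from h import *
s=robot.sense();d=grab('wrist','w7.png');p=s['tool_pos'];print(s['time'],np.round(p,4),np.round(s['q'],1))
blob(d,(.536,-.215,.01),.007,75)
grab('side','s7.png')
t=cv2.imread('pics/s7.png');w=cv2.imread('pics/w7.png');a=cv2.resize(t[195:265,265:335],(300,300),interpolation=2);b=cv2.resize(w[150:290,180:370],(480,354),interpolation=2)[:300]
cv2.imwrite('pics/c7.png',np.hstack([a,b]))
```

```text
17.05 [ 0.5366 -0.2144  0.0805] [ -3.9  39.5  29.1 106.5 -28.   41.2 -48.9]
area 4328.5 outer [276.2 218.8] [ 0.5376 -0.2166  0.007 ] bore (array([276.2, 221.8]), array([ 0.5354, -0.2166,  0.007 ]))
```

View pics/c7.png

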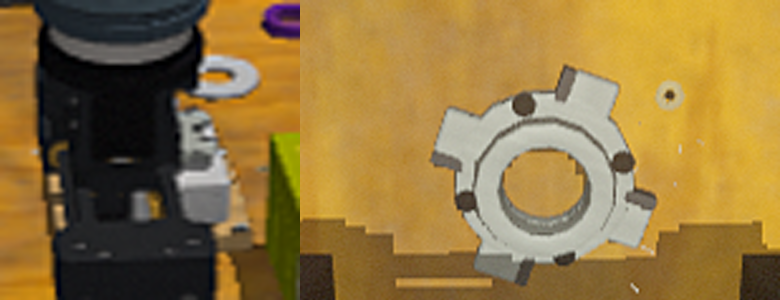

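The small cutter's hub centre is at about (277,224), so I need +2.5 mm along tool y. Grip it.

Emit:
apply_moves(
  plan=[
    [[0,0.0025,0.03],0,0.075],
    [[0,0.0025,0.058],0,0.075],
    [[0,0.0025,0.0685],0,0.075],
    [[0,0.0025,0.071],0,0.075],
    [[0,0.0025,0.071],0,0.055],
    [[0,0.0025,0.071],0,0.031],
    [[0,0.0025,0.071],0,0.031],
    [[0,0.0025,0.071],0,0.031],
    [[0,0.0025,0.071],0,0.031],
    [[0,0.0025,0.071],0,0.031],
  ],
  force=30,
)

```text
time: 18.15
tool_pos: [0.5368, -0.217, 0.0097]
ee_rot: [[1.0, -0.0, 0.001], [-0.0, -1.0, 0.0], [0.001, -0.0, -1.0]]
ft_force: [-0.6, 0.3, 4.4]
gripper_width: 0.0358
grasp_force: 30.0
```

Emit:
apply_moves(
  plan=[
    [[0,0,0],0,0.031],
    [[0,0,-0.03],0,0.031],
    [[0,0,-0.07],0,0.031],
    [[0,0,-0.11],0,0.031],
    [[0.005,-0.02,-0.145],0,0.031],
    [[0.012,-0.055,-0.16],0,0.031],
    [[0.02,-0.095,-0.16],0,0.031],
    [[0.028,-0.135,-0.16],0,0.031],
    [[0.034,-0.175,-0.16],0,0.031],
    [[0.036,-0.21,-0.16],0,0.031],
  ],
)

```text
time: 19.15
tool_pos: [0.5725, -0.0045, 0.1688]
ee_rot: [[1.0, 0.001, -0.0], [0.001, -1.0, 0.0], [-0.0, -0.0, -1.0]]
ft_force: [0.9, 0.2, -1.1]
gripper_width: 0.036
grasp_force: 30.0
```

Emit:
apply_moves(
  plan=[
    [[0,-0.02,0],0,0.031],
    [[0,-0.036,0],0,0.031],
    [[0,-0.0422,0],0,0.031],
    [[0,-0.0422,0],0,0.031],
    [[0,-0.0422,0],0,0.031],
    [[0,-0.0422,0],0,0.031],
    [[0,-0.0422,0],0,0.031],
    [[0,-0.0422,0],0,0.031],
    [[0,-0.0422,0],0,0.031],
    [[0,-0.0422,0],0,0.031],
  ],
)

```text
time: 20.15
tool_pos: [0.5725, 0.0351, 0.1692]
ee_rot: [[1.0, -0.001, 0.0], [-0.001, -1.0, -0.0], [0.0, 0.0, -1.0]]
ft_force: [-0.3, 0.9, -0.9]
gripper_width: 0.036
grasp_force: 30.0
```

Run:
```python
from h import *
s=robot.sense();d=grab('wrist','w8.png');p=s['tool_pos'];print(s['time'],np.round(p,4),s['ft_force'],s['grasp_force'])
f=cv2.cvtColor(d['frame'],cv2.COLOR_RGB2BGR)
cv2.imwrite('pics/c8.png',cv2.resize(f[180:310,194:354],None,fx=4,fy=4,interpolation=2))
print('rim',proj(d,p+[0,0,.0073]),'topspacer',proj(d,[.5727,.0355,.076]))
```

```text
20.15 [0.5725 0.0351 0.1692] [-0.2966987   0.88193331 -0.9046553 ] 29.999072696082294
rim [272.60469114 271.20182524] topspacer [272.41783672 212.28184846]
```

View pics/c8.png

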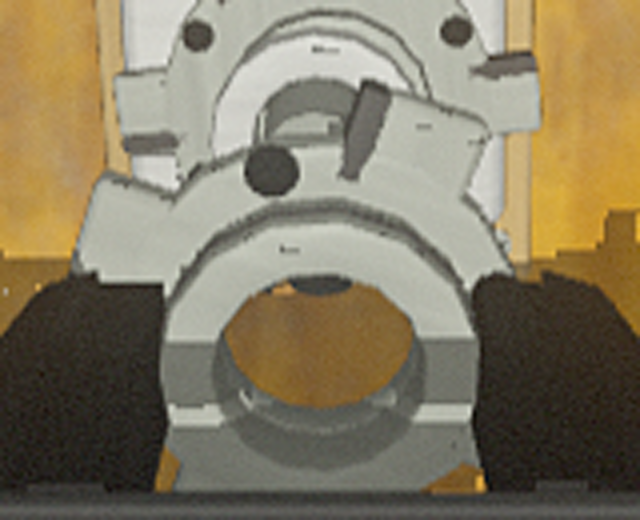

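The spacer is on the cutter, and the held small cutter's bore is at (274,273). Lower it.

Emit:
apply_moves(
  plan=[
    [[0.0005,0,0.02],0,0.031],
    [[0.0005,0,0.038],0,0.031],
    [[0.0005,0,0.048],0,0.031],
    [[0.0005,0,0.055],0,0.031],
    [[0.0005,0,0.061],0,0.031],
    [[0.0005,0,0.068],0,0.031],
    [[0.0005,0,0.075],0,0.031],
    [[0.0005,0,0.08],0,0.031],
    [[0.0005,0,0.083],0,0.031],
    [[0.0005,0,0.083],0,0.031],
  ],
)

```text
time: 21.2
tool_pos: [0.573, 0.0351, 0.0861]
ee_rot: [[1.0, -0.0, -0.0], [-0.0, -1.0, -0.0], [-0.0, 0.0, -1.0]]
ft_force: [0.6, -0.5, -0.9]
gripper_width: 0.0359
grasp_force: 30.0
```

Emit:
apply_moves(
  plan=[
    [[0,0,0],0,0.07],
    [[0,0,0],0,0.07],
    [[0,0,0],0,0.07],
    [[0,0,-0.03],0,0.07],
    [[0,0,-0.06],-8,0.07],
    [[-0.02,0.03,-0.075],-16,0.07],
    [[-0.045,0.065,-0.075],-24,0.07],
    [[-0.07,0.1,-0.075],-32,0.07],
    [[-0.097,0.137,-0.075],-40,0.07],
    [[-0.125,0.175,-0.075],-48,0.07],
  ],
)

```text
time: 22.2
tool_pos: [0.4472, -0.141, 0.1617]
ee_rot: [[0.665, 0.747, 0.001], [0.747, -0.665, -0.0], [0.001, 0.001, -1.0]]
ft_force: [0.2, -0.5, 1.0]
gripper_width: 0.0702
grasp_force: 0.0
```

Run:
```python
from h import *
s=robot.sense();R=s['ee_rot'];p=s['tool_pos'];print(np.round(s['q'],1),p,np.degrees(np.arctan2(R[1,0],R[0,0])),R.T@(np.array([.389,-.225,.09])-p))
```

```text
[ -7.9  20.9  24.  119.8 -12.6  41.6 -17.4] [ 0.44715906 -0.14101645  0.16165616] 48.34260718458006 [-0.10144953  0.01228725  0.07160541]
```

Emit:
apply_moves(
  plan=[
    [[-0.03,0.004,0],-4,0.075],
    [[-0.06,0.008,0.02],-8,0.075],
    [[-0.085,0.012,0.05],-10,0.075],
    [[-0.1,0.012,0.068],-10,0.075],
    [[-0.101,0.012,0.07],-10,0.075],
    [[-0.101,0.012,0.07],-10,0.075],
    [[-0.101,0.012,0.07],-10,0.075],
    [[-0.101,0.012,0.07],-10,0.075],
    [[-0.101,0.012,0.07],-10,0.075],
    [[-0.101,0.012,0.07],-10,0.075],
  ],
)

```text
time: 23.2
tool_pos: [0.3899, -0.2225, 0.0916]
ee_rot: [[0.529, 0.848, 0.001], [0.848, -0.529, -0.0], [0.0, 0.001, -1.0]]
ft_force: [0.4, -0.2, 0.5]
gripper_width: 0.075
grasp_force: 0.0
```

```bash
cat > col.py <<'E'
from h import *
s=robot.sense();d=grab('wrist','w9.png');p=s['tool_pos'];R=s['ee_rot'];print(s['time'],np.round(p,4),np.degrees(np.arctan2(R[1,0],R[0,0])))
f=cv2.cvtColor(d['frame'],cv2.COLOR_RGB2BGR)
cv2.imwrite('pics/c9.png',cv2.resize(f[150:310,174:374],None,fx=3,fy=3,interpolation=2))
print(proj(d,p),proj(d,[.389,-.225,.013]))
E
python3 col.py
```

```text
23.2 [ 0.3899 -0.2225  0.0916] 58.034118937289605
[275.1249957  265.08678751] [275.41747571 222.06461264]
```

View pics/c9.png

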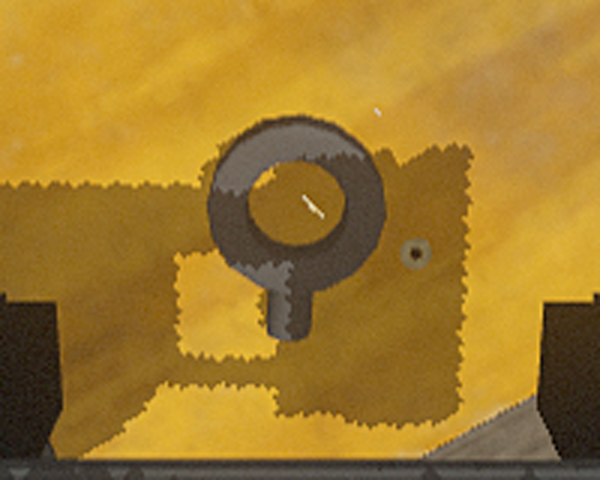

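The collar ring centre is at about (273,218.5) and its screw end at (270.7,260). Compute the offset and screw yaw.

Run:
```python
from h import *
s=robot.sense();d=grab('wrist');p=s['tool_pos'];R=s['ee_rot']
c=ray(d,(273,218.4),.013);e=ray(d,(270.7,261),.0065);a=ray(d,(271,248),.0065)
v=e-c;print(p,c,e,np.linalg.norm(v[:2]),'screw yaw',np.degrees(np.arctan2(v[1],v[0])),'tool yaw',np.degrees(np.arctan2(R[1,0],R[0,0])),R.T@(c-p))
# block screw yaw from early wrist/top views: use top
t=grab('top');print('tip-based block yaw chk')
```

```text
[ 0.38972281 -0.22262502  0.09154896] [ 0.38879455 -0.22189106  0.013     ] [ 0.36892048 -0.25046288  0.0065    ] 0.0348041233593332 screw yaw -124.82181445480342 tool yaw 58.020385685673446 [ 0.00011288 -0.00123099  0.07854814]
tip-based block yaw chk
```

Emit:
apply_moves(
  plan=[
    [[0,-0.001,0.03],2.8,0.075],
    [[0,-0.001,0.06],2.8,0.075],
    [[0,-0.001,0.082],2.8,0.075],
    [[0,-0.001,0.088],2.8,0.075],
    [[0,-0.001,0.088],2.8,0.055],
    [[0,-0.001,0.088],2.8,0.036],
    [[0,-0.001,0.088],2.8,0.036],
    [[0,-0.001,0.088],2.8,0.036],
    [[0,-0.001,0.088],2.8,0.036],
    [[0,-0.001,0.088],2.8,0.036],
  ],
  force=25,
)

```text
time: 24.35
tool_pos: [0.3891, -0.2225, 0.0039]
ee_rot: [[0.571, 0.821, 0.001], [0.821, -0.571, -0.0], [0.0, 0.001, -1.0]]
ft_force: [-0.5, 1.0, 7.3]
gripper_width: 0.0412
grasp_force: 25.0
```

Emit:
apply_moves(
  plan=[
    [[0,0,0],0,0.036],
    [[0,0,-0.03],0,0.036],
    [[0,0,-0.07],6,0.036],
    [[0,0,-0.11],12,0.036],
    [[0,0,-0.145],18,0.036],
    [[0,0,-0.17],24,0.036],
    [[0,0,-0.18],32,0.036],
    [[0,0,-0.18],40,0.036],
    [[0,0,-0.18],47,0.036],
    [[0,0,-0.18],53.2,0.036],
  ],
)

```text
time: 25.35
tool_pos: [0.3882, -0.222, 0.1833]
ee_rot: [[1.0, 0.03, 0.0], [0.03, -1.0, 0.0], [0.0, -0.0, -1.0]]
ft_force: [-0.4, 0.2, -1.5]
gripper_width: 0.0411
grasp_force: 25.0
```

Run:
```python
from h import *
s=robot.sense();R=s['ee_rot'];p=s['tool_pos'];print(np.round(s['q'],1),p,s['gripper_width'],np.degrees(np.arctan2(R[1,0],R[0,0])),R.T@(np.array([.5728,.0353,.183])-p))
```

```text
[-10.6  19.2  41.6 122.3 -18.1  44.6 -45.8] [ 0.38820013 -0.22195822  0.18334196] 0.04108045443125131 1.711113449976907 [ 0.19219925 -0.25163111  0.00050103]
```

Emit:
apply_moves(
  plan=[
    [[0.02,-0.027,0],0,0.036],
    [[0.048,-0.063,0],0,0.036],
    [[0.076,-0.1,0],0,0.036],
    [[0.105,-0.137,0],0,0.036],
    [[0.133,-0.174,0],0,0.036],
    [[0.16,-0.21,0],0,0.036],
    [[0.18,-0.236,0],0,0.036],
    [[0.19,-0.249,0],0,0.036],
    [[0.192,-0.2515,0],0,0.036],
    [[0.192,-0.2515,0],0,0.036],
  ],
)

```text
time: 26.35
tool_pos: [0.5709, 0.0342, 0.1831]
ee_rot: [[0.999, 0.033, -0.001], [0.033, -0.999, -0.001], [-0.001, 0.001, -1.0]]
ft_force: [-0.3, -0.4, -1.0]
gripper_width: 0.0413
grasp_force: 25.0
```

Emit:
apply_moves(
  plan=[
    [[0,0,0],0,0.036],
    [[0,0,0],0,0.036],
    [[0,0,0],0,0.036],
    [[0,0,0],0,0.036],
    [[0,0,0],0,0.036],
    [[0,0,0],0,0.036],
    [[0,0,0],0,0.036],
    [[0,0,0],0,0.036],
    [[0,0,0],0,0.036],
    [[0,0,0],0,0.036],
  ],
)

```text
time: 27.35
tool_pos: [0.5716, 0.0357, 0.1832]
ee_rot: [[0.999, 0.035, 0.0], [0.035, -0.999, -0.0], [0.0, 0.0, -1.0]]
ft_force: [-1.1, -0.0, -1.2]
gripper_width: 0.0413
grasp_force: 25.0
```

Run:
```python
from h import *
s=robot.sense();d=grab('wrist','w10.png');p=s['tool_pos'];R=s['ee_rot'];print(s['time'],np.round(p,4),np.degrees(np.arctan2(R[1,0],R[0,0])))
np.savez('d10.npz',K=d['K'],R=d['R'],t=d['t'],p=p)
f=cv2.cvtColor(d['frame'],cv2.COLOR_RGB2BGR)
cv2.imwrite('pics/c10.png',cv2.resize(f[60:320,170:380],None,fx=2.3,fy=2.3,interpolation=2))
print(proj(d,p+[0,0,.0095]),proj(d,[.5728,.0353,.093]))
```

```text
27.35 [0.5716 0.0357 0.1832] 1.981553513515673
[272.71972811 273.29452165] [273.65256548 212.03139667]
```

View pics/c10.png

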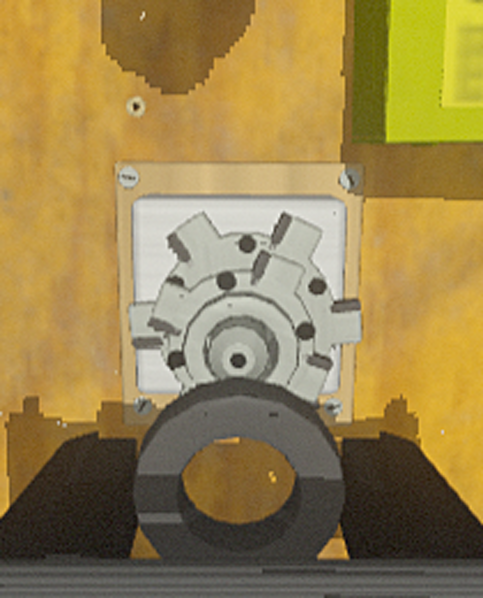

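The held collar's bore is at (274,268), and the spindle tip at (273,217) is visible past it. All four foot screws are visible, so I cast them to get the block's yaw.

Run:
```python
from h import *
d=np.load('d10.npz');f=lambda c:(170+c[0]/2.3,60+c[1]/2.3)
P=[ray(d,f(c),.012) for c in [(127,177),(349,180),(143,407),(335,407)]]
ang=lambda v:np.degrees(np.arctan2(v[1],v[0]))
print(np.round(P,4),np.mean(P,0),'yaw',ang(P[0]-P[2]),ang(P[1]-P[3]),ang(P[1]-P[0])+90,ang(P[3]-P[2])+90)
E0=[ray(d,f(c),.012) for c in [(118,164),(360,165)]];print('edge',ang(E0[1]-E0[0])+90,np.linalg.norm(E0[1]-E0[0]))
print('tip',ray(d,f((237.5,358)),.102),'bore rim',ray(d,f((238,480)),float(d['p'][2])+.0095),d['p'])
```

```text
[[ 0.6209  0.0816  0.012 ]
 [ 0.6228 -0.0073  0.012 ]
 [ 0.5237  0.0749  0.012 ]
 [ 0.5266 -0.0082  0.012 ]] [0.57347323 0.03526215 0.012     ] yaw 3.9273806480833193 0.515912915017429 1.2310278974407112 1.9982636230632238
edge 1.7570939107689298 0.09651589810318084
tip [0.57259757 0.03556885 0.102     ] bore rim [0.57386614 0.03541964 0.19271337] [0.57163613 0.03567966 0.18321337]
```

Block yaw is about 1.9° and tool yaw 1.98°, so they are aligned. Lower the collar.

Emit:
apply_moves(
  plan=[
    [[0.0007,0,0.02],0,0.036],
    [[0.0007,0,0.04],0,0.036],
    [[0.0007,0,0.055],0,0.036],
    [[0.0007,0,0.065],0,0.036],
    [[0.0007,0,0.072],0,0.036],
    [[0.0007,0,0.077],0,0.036],
    [[0.0007,0,0.081],0,0.036],
    [[0.0007,0,0.084],0,0.036],
    [[0.0007,0,0.0856],0,0.036],
    [[0.0007,0,0.0856],0,0.036],
  ],
)

```text
time: 28.4
tool_pos: [0.5724, 0.0357, 0.0977]
ee_rot: [[0.999, 0.035, 0.0], [0.035, -0.999, 0.0], [0.0, -0.0, -1.0]]
ft_force: [-0.3, 0.5, -1.7]
gripper_width: 0.0416
grasp_force: 25.0
```

Release, rise and back off, then check.

Emit:
apply_moves(
  plan=[
    [[0,0,0],0,0.045],
    [[0,0,0],0,0.055],
    [[0,0,0],0,0.075],
    [[0,0,0],0,0.075],
    [[0,0,-0.02],0,0.075],
    [[0,0,-0.05],0,0.075],
    [[0,0,-0.08],0,0.075],
    [[-0.02,0,-0.1],0,0.075],
    [[-0.05,0,-0.11],0,0.075],
    [[-0.08,0,-0.11],0,0.075],
  ],
)

```text
time: 29.4
tool_pos: [0.4926, 0.0327, 0.209]
ee_rot: [[0.999, 0.034, 0.003], [0.034, -0.999, 0.001], [0.003, -0.001, -1.0]]
ft_force: [0.3, -1.3, -0.6]
gripper_width: 0.0752
grasp_force: 0.0
```

Emit:
apply_moves(
  plan=[
    [[-0.02,0,0],0,0.075],
    [[-0.02,0,0],0,0.075],
    [[-0.02,0,0],0,0.075],
    [[-0.02,0,0],0,0.075],
    [[-0.02,0,0],0,0.075],
    [[-0.02,0,0],0,0.075],
    [[-0.02,0,0],0,0.075],
    [[-0.02,0,0],0,0.075],
    [[-0.02,0,0],0,0.075],
    [[-0.02,0,0],0,0.075],
  ],
)

```text
time: 30.4
tool_pos: [0.4724, 0.0322, 0.2076]
ee_rot: [[0.999, 0.035, 0.0], [0.035, -0.999, -0.0], [0.0, 0.0, -1.0]]
ft_force: [0.3, 0.4, 0.5]
gripper_width: 0.0752
grasp_force: 0.0
```

Run:
```python
from h import *
s=robot.sense();d=grab('wrist','w11.png');R=s['ee_rot'];print(s['time'],np.round(s['tool_pos'],4),np.degrees(np.arctan2(R[1,0],R[0,0])))
np.savez('d11.npz',K=d['K'],R=d['R'],t=d['t']);u,v=proj(d,[.5727,.0355,.1]).astype(int);print(u,v)
t=grab('side','s11.png');a=cv2.resize(cv2.imread('pics/s11.png')[195:265,265:335],(360,480),interpolation=2)
w=cv2.imread('pics/w11.png')[max(v-60,0):v+100,u-70:u+70];print(max(v-60,0),u-70,w.shape)
b=cv2.resize(w,None,fx=3,fy=3,interpolation=2)
cv2.imwrite('pics/c11.png',np.hstack([cv2.resize(a,(360,b.shape[0])),b]))
```

```text
30.4 [0.4724 0.0322 0.2076] 1.9775549735307578
273 69
9 203 (160, 140, 3)
```

View pics/c11.png

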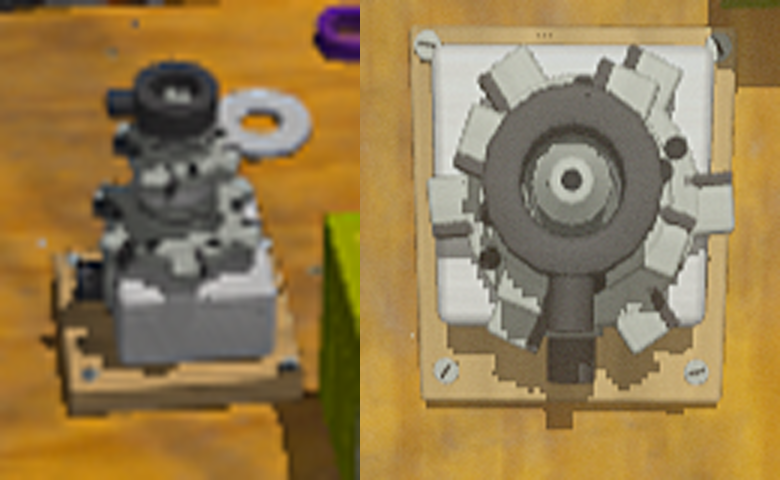

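The stack is complete and the collar sits flat with its screw (col 571) directly above the block's screw (col 570). The spare spacer is untouched.

```bash
python3 -c "
from rig import robot
print(robot.hand_in())"
```

```text
the job is handed in; nothing more can be done
None
```

The cutter set is built on the spindle in the order asked, with the collar's lock screw in line with the block's and the thin spacer and purple parts left alone; I handed it in at about 30 s, and no verdict was shown.

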